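Bond a sign blank in a lever press with a safety catch

TASK

With the safety catch still on, slide the white sign blank along its channel in the bench press until it is fully home against the end stop. Then draw the safety catch fully out, press the handle bar down until the pad bears on the blank and keep leaning on the bar with a firm but moderate 15 N or so for two full seconds (no more than about 20 N: the blank marks), let the handle spring all the way back up, and slide the catch fully back on. Leave the blank home and everything else on the table where it is.

Things in the scene. Friction and masses are not known exactly. Their poses are not given: they have to be found in the camera images.
- press: Bench press, bolted down: dark steel base 200 x 190 mm, two posts at the rear. Origin on the table. Its x points from the front (handle side) to the rear posts, y to the left seen from the front, z up; offsets called 'press frame' are in mm from here. The handle swings about a horizontal hinge parallel to y through (90, 0, 70).
- stop_face (a point): Middle of the end stop's face, at (0, -90, 40) in the press frame: a steel bar across the closed end of the channel, z 20 to 50. The channel for the blank runs along y between two steel lips (inner faces at x = -47 and 47, tops at z = 38) and is open at y = 85, with only the table beyond. Its floor is a plywood packing changed from job to job, top at z = 26 to 34.
- blank_mid (a point): Centre (half-way up) of the sign blank: a loose white plastic slab 90 (x) x 180 (y) x 12 mm thick, 170 to 340 g, lying flat in the channel and sticking out of its open (+y) end by 40 to 75 mm. Its axes are the press's. It slides towards -y; when home against the stop, this point is at y = 0 in the press frame.
- grip_bar (a point): Centre of the handle's black round grip bar, 24 mm in diameter, 90 mm long, parallel to the press's y, 200 mm from the hinge. Handle up: at (-73, 0, 186) in the press frame; it swings forward and down to about (-110, 0, 70). A spring lifts the handle: the bar takes 2 to 5 N until the pad meets the blank (how low depends on the packing), then the force rises by about 2 N per mm.
- handle (a joint): Handle angle, rad: 0 = fully up (lever 0.62 rad above level), grows as the bar goes down; level at 0.62. The pad meets a blank at about 0.57 to 0.67. With the catch on it is blocked at about 0.04 (it gives a little under force).
- pad: Black square rubber-faced pressing pad, 50 x 50 mm, on a stiff spring under the lever, 90 mm from the hinge. Origin at the centre of its lower face. With the lever level it is over x = 0, y = 0 of the press.
- catch_tab (a point): Centre of the catch's tab: upright steel plate 40 (x) x 8 (y) x 55 mm tall on the outer end of a 12 mm rod that slides along y under the lever and blocks it. Catch on: at (36, -115, 109) in the press frame; 53 mm free between the tab and the rod's guide block. Push it to -y to draw it out, to +y to put it back on; a few newtons move it and it stays where left.
- catch (a joint): Catch position, m: 0 = fully on (lever blocked), 0.036 = fully out against its stop (lever free).
- mug: Bystander: yellow mug, 80 mm across, 90 mm tall, with a handle; origin at the centre of its underside.
- tape_roll: Bystander: roll of paper tape standing on its end, 100 mm outside diameter, 50 mm tall, beside the press; origin at the centre of its underside.
- spray_can: Bystander: white spray can, 64 mm diameter, 170 mm tall; origin at the centre of its underside.
- jar: Bystander: glass jar, 70 mm diameter, 85 mm tall, behind the press; origin at the centre of its underside.
- brush: Bystander: brush, 200 mm long, lying flat.
- squeegee: Bystander: grey hand squeegee, 110 x 45 x 18 mm, lying at the front right of the press; origin under its centre.
- blank: The same sign blank; origin at the centre of its underside.

How it is judged:
By the outcome, as a careful person would: the job done as asked, in the order asked, and still so for the second after the job is handed in, with the robot touching nothing.
It also fails if it takes over 72 s, if anything falls off the work surface, if the arm or the gripper's body presses on something with over 40 N, if the wrist force passes 120 N, or if a joint passes its speed limit or range.

ROBOT

A 6-joint arm with a two-finger parallel gripper is mounted at the origin on the work surface. World frame = base frame: x ahead of the robot, y to its left, z up, the work surface at z = 0. Lengths are in mm, angles in rad, forces in N, time in s.
With the tool pointing down it reaches from about 275 to 1000 mm from the base axis. Payload 8.4 kg.
Tool frame: the origin (TCP) lies midway between the tips of the shut fingers; the grasp point (between the pads) lies grip_depth behind it (grip_depth is the distance from the TCP to the grasp point, in mm); z points along the fingers, y is the line along which they close (so a half turn about z gives the same grasp; the last joint's range is limited). The gripper opens to 85 mm and grips with 20 to 120 N. Pads are 22 mm wide; open, the fingers measure 114 mm over their backs; the gripper's body (76 mm by 85 mm) begins 54 mm behind the grasp point. The pads swing forward as they close: fully open they stand 13 mm farther back than shut.
Start: joints at [1.211, 0.353, 1.633, -0, 1.155, -0.002], TCP at [218.883, 585.421, 231.281] pointing down, gripper open.
Joint ranges: [-2.63, 2.63], [-0.92, 2.1], [0.06, 2.66], [-1.3, 4.44], [0, 2.69], [-3.02, 3.02]. Speed limits (rad/s): [2.22, 2.22, 2.79, 3.14, 3.14, 3.14].

INTERFACE

Orientations are given as [roll, pitch, yaw] about the fixed x, y, z axes, in that order (R = Rz(yaw) Ry(pitch) Rx(roll)).
In Python, from rig import * gives the robot as it stands.
- The arm moves only by the shell command python3 -m creep 'ROWS' [FORCE]. ROWS is JSON, a list of rows, each an object of numbers: "x", "y", "z": the shift along the tool's x, y, z in mm; "rx", "ry", "rz": the turn, a rotation vector about the tool's x, y, z in rad; "hand": the finger opening in mm, from 0 to 85.4. A call has 1 to 20 rows; each row shifts and turns the commanded pose from where the row before left it, along the tool's axes as they then stand; what a row does not reach is not made up. A row lasts 1/8 s, in which the tool goes at most 62.5 mm and 10.7 degrees, less where a joint would pass 70% of its speed; a pose out of reach is approached as far as the arm can. A call with a gripper value outside its range is refused whole. The fingers move at their own pace and stop on an object; FORCE is the grip in N (left out, the last holds). Time passes only in rows, so rows that do not move let the fingers close. It gives the time, the measured TCP pose, the force, the opening and the grip force at its end, in the units of the state.
- sense(): the state, without advancing time (a new reading comes with each control period).
- grab_frame(name): name is "side" or "top" or "wrist"; returns the picture (400x640x3 uint8, red, green, blue); there is no depth.
- get_calibration(name): a dict with "K" (3x3 intrinsics, pixels), "R" (3x3) and "t" (3): a world point X has camera coordinates R X + t. Camera axes: x right, y down, z forward; pixel columns grow to the right and rows downward; lengths in mm; the calibration is good to about 2 mm. A picture is of the moment at which its call begins: read the wrist's pose just before it. get_calibration takes no time and is no camera call; for the wrist camera it gives the pose at the moment of the call.
- sign_off(): hands the job in; it is judged then, once.
The state is a dict: "clock": time; "qpos": joint angles; "qvel": joint speeds; "joint_efforts": joint torques, N m; "eef_pos": TCP position; "tcp_rot": TCP orientation; "contact_force": force on the tool from outside, world axes, zero at the start; "wrist_torque": the same for the moment, N m; "opening": opening from 0.0 (shut) to 1.0 (fully open); "grasp_force": force on a finger pad.
Only numpy, scipy, OpenCV 4.12 (cv2) and the standard library are available. Lean on these libraries where they do the work, as an engineer would, in place of code of your own. Each camera call takes 0.05 s, during which the arm holds its last target. There are 200 camera calls.

## Working session

There is one attempt and no reset: what is moved stays moved. The work goes in short steps, Python scripts to look and compute and a shell command to move; the robot and the scene stay as the last step left them, time stands still between calls to the robot, and variables do not carry over. Pictures are saved under pics/ and viewed, at most 10 in all, crops included, and the job is handed in when it is done.

```bash
mkdir -p pics; ls; python3 - <<'E'
from rig import *
import cv2
print(sense())
for n in ("side","top"):
    f=grab_frame(n); cv2.imwrite(f"pics/{n}0.png",f[:,:,::-1])
    c=get_calibration(n); print(n,c)
E
```

```text
pics
{'clock': 0.0, 'qpos': array([ 1.21062130e+00,  3.53662080e-01,  1.63414136e+00, -3.53742920e-06,
        1.15518826e+00, -2.37908951e-03]), 'qvel': array([ 0.00263797,  0.00086075, -0.00068982,  0.00194855,  0.00011832,
       -0.00012295]), 'joint_efforts': array([-2.88922609e-03, -6.05256057e+01, -3.42068410e+01, -2.49786199e-04,
        9.41894104e-03,  9.10558788e-05]), 'eef_pos': array([218.70218381, 584.97682158, 230.54988488]), 'tcp_rot': array([-3.14019360e+00, -9.41716647e-08,  2.78379815e+00]), 'contact_force': array([-0.56639886, -0.11886964,  0.48978869]), 'wrist_torque': array([-0.03087278, -0.05058564,  0.05081022]), 'grasp_force': 0.0, 'opening': 0.9957392972145956}
side {'K': array([[365.72266576,   0.        , 326.86674935],
       [  0.        , 365.72266576, 204.58504185],
       [  0.        ,   0.        ,   1.        ]]), 'R': array([[-0.99983496,  0.00438004, -0.01763135],
       [ 0.01536798,  0.72149604, -0.69224799],
       [ 0.00968888, -0.6924047 , -0.72144428]]), 't': array([ 554.56630487,   62.99333886, 1019.13362354])}
top {'K': array([[460.34806883,   0.        , 325.52267792],
       [  0.        , 460.34806883, 199.29744811],
       [  0.        ,   0.        ,   1.        ]]), 'R': array([[ 0.01309866, -0.99985141, -0.01120615],
       [-0.98385075, -0.01088666, -0.17865942],
       [ 0.17851087,  0.01336538, -0.98384716]]), 't': array([  37.15897871,  564.75466882, 1494.4049944 ])}
```

View pics/side0.png

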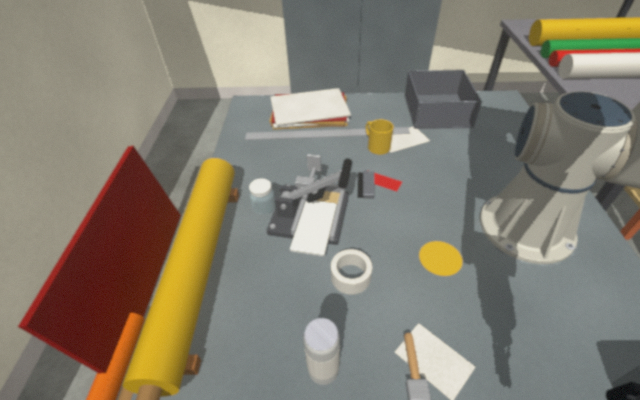

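View pics/top0.png

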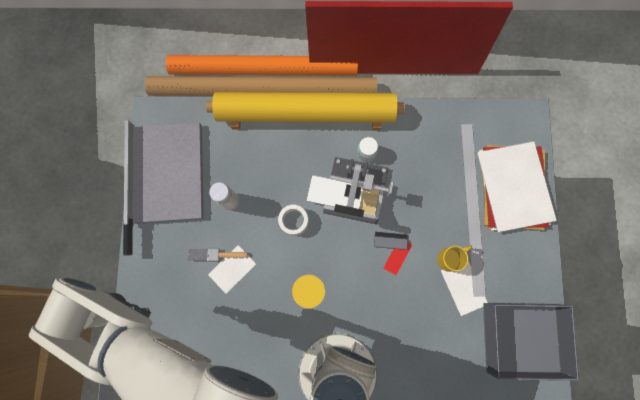

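The side view shows the press at about (310,205), with the grip bar at (346,173) and the blank at (315,228). In the top view the press is at (350,190), the blank sticks out to the left at (325,190), the catch tab is at about (412,200), the grip bar at (348,211), the tape roll at (293,220) and the squeegee at (391,241). I'll enlarge the press in both.

```bash
python3 - <<'E'
import cv2,numpy as np
a=cv2.imread("pics/top0.png")[140:260,270:430]; b=cv2.imread("pics/side0.png")[140:265,240:400]
cv2.imwrite("pics/c1.png",cv2.resize(a,None,fx=5,fy=5,interpolation=cv2.INTER_CUBIC)[:600])
cv2.imwrite("pics/c2.png",cv2.resize(b,None,fx=4.8,fy=4.8,interpolation=cv2.INTER_CUBIC)[:600])
E
```

```text
(no output)
```

View pics/c1.png

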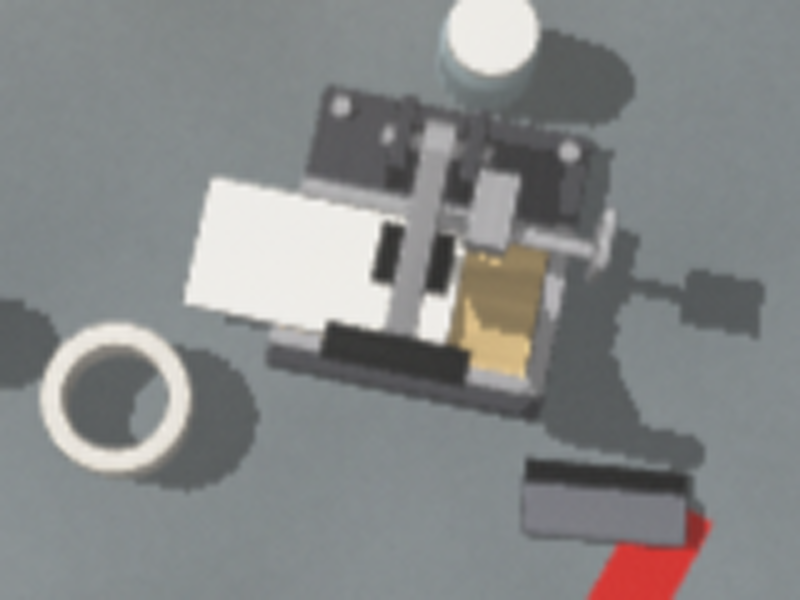

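View pics/c2.png

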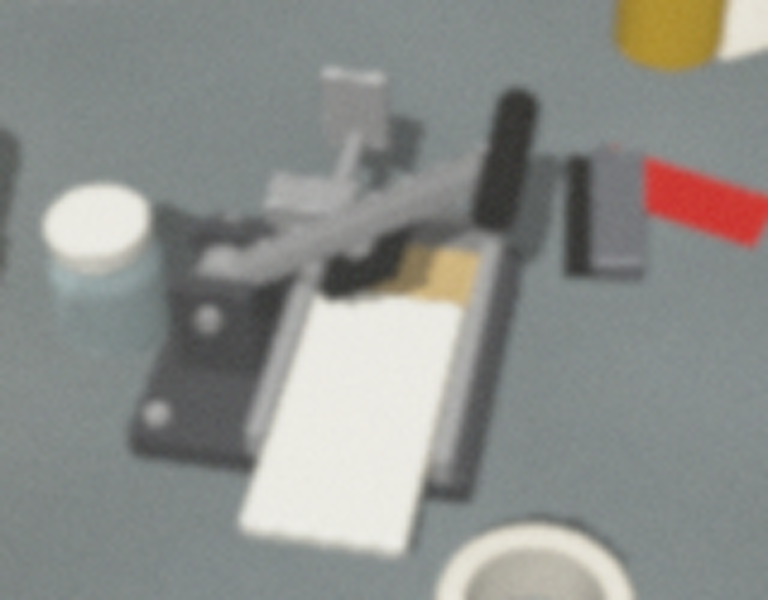

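Crop 1 shows the grip bar centred at about (396,354), the tab at (605,240) and the blank's outer corners at (212,178) and (185,303). Crop 2 has the bar at (505,160), the tab at (355,108) and the blank corners at (242,526) and (406,549). Next I'll triangulate these.

```bash
cat > h.py <<'E'
import numpy as np, cv2
from rig import *
from scipy.spatial.transform import Rotation as Rn
def cal(n): c=get_calibration(n); return np.array(c["K"]),np.array(c["R"]),np.array(c["t"])
def P(n): K,R,t=cal(n); return K@np.c_[R,t]
def tri(a,b,n1="top",n2="side"):
    X=cv2.triangulatePoints(P(n1),P(n2),np.array(a,float).reshape(2,1),np.array(b,float).reshape(2,1)).ravel(); return X[:3]/X[3]
def plane(n,p,z):
    K,R,t=cal(n); d=R.T@np.linalg.solve(K,[*p,1]); o=-R.T@t; return o+d*(z-o[2])/d[2]
def proj(n,X):
    q=P(n)@np.r_[X,1]; return q[:2]/q[2]
c1=lambda u,v:(270+u/5-.4,140+v/5-.4)
c2=lambda u,v:(240+u/4.8-.4,140+v/4.8-.4)
E
python3 - <<'E'
from h import *
np.set_printoptions(precision=1,suppress=True)
bar=tri(c1(396,354),c2(505,160)); tab=tri(c1(605,240),c2(355,108))
bl=[tri(c1(212,178),c2(242,526)),tri(c1(185,303),c2(406,549))]
print("bar",bar,"tab",tab,"bl",bl,"width",np.linalg.norm(bl[0]-bl[1]))
for z in(38,46):print([plane("top",c1(*p),z) for p in((212,178),(185,303))],[plane("side",c2(*p),z) for p in((242,526),(406,549))])
# yaw from bar->tab: press vec (109,-115)
d=tab-bar; print("dist",np.linalg.norm(d[:2]),158.4,"yaw",np.arctan2(d[1],d[0])-np.arctan2(-115,109))
e=bl[0]-bl[1]; print("yaw blank",np.arctan2(e[1],e[0]))
b=[plane("top",c1(*p),20) for p in((330,85),(610,145),(268,362),(537,415))]; print("base",b)
# bar ends
for p,q in(((325,350),(493,222)),((468,366),(517,97))): print(tri(c1(*p),c2(*q)))
for n,p in(("tape",(116,397)),): print(n,plane("top",c1(*p),50))
print("sq",plane("top",c1(608,503),18),"jar",plane("top",c1(493,32),85))
E
```

```text
bar [506.4 -29.2 185.6] tab [ 593.  -166.8  109.2] bl [array([649.6,  91.6,  36.4]), array([562.3, 108.4,  36.8])] width 88.89299505736925
[array([649.9,  91.5,  38. ]), array([562.8, 108.2,  38. ])] [array([648.5,  93.1,  38. ]), array([561.2, 109.6,  38. ])]
[array([648. ,  91.1,  46. ]), array([561.4, 107.8,  46. ])] [array([647.4,  99.1,  46. ]), array([561. , 115.5,  46. ])]
dist 162.60854012514218 158.4 yaw -0.19702660203386313
yaw blank -0.18966959680374088
base [array([721.5,  11.3,  20. ]), array([ 680.4, -182.9,   20. ]), array([525.8,  51.7,  20. ]), array([ 491.5, -131.2,   20. ])]
[511.   13.7 180.9]
[498.5 -72.6 191.9]
tape [496.4 152.3  50. ]
sq [ 432.6 -178.8   18. ] jar [741.1 -97.   85. ]
```

```bash
cat >> h.py <<'E'
O=np.array([578.5,-45,0]); YAW=-0.19
Rp=Rn.from_euler("z",YAW).as_matrix()
def st(target=None):
    s=sense(); p=Rp.T@(s["eef_pos"]-O); f=Rp.T@s["contact_force"]
    print("t %.2f press"%s["clock"],p.round(1),"rpy",np.round(s["tcp_rot"],3),"F",f.round(1),"open %.2f"%s["opening"])
    if target is not None:
        R=Rn.from_euler("xyz",s["tcp_rot"]).as_matrix(); print("to target, tool axes",(R.T@Rp@(np.array(target)-p)).round(1))
E
python3 -c "
from h import *
print('can',plane('top',(220,190),170))"
python3 -m creep '[{"rz":-0.168,"hand":0},{"x":-34,"y":-27},{"x":-34,"y":-27},{"x":-34,"y":-27},{"x":-34,"y":-27},{"x":-34,"y":-27},{"x":-34,"y":-27},{"x":-34,"y":-27},{"x":-34,"y":-27},{"x":-34,"y":-27},{"x":-34,"y":-27},{"x":-34,"y":-27},{"x":-34,"y":-27},{"x":-34,"y":-27},{"x":-30,"y":-25},{},{}]' 40
python3 -c "
from h import *
st((0,175,28))"
```

```text
can [568.47368106 371.36886149 170.        ]
t 0.10 press [-472.3  550.8  230.6] rpy [-3.14   0.     2.784] F [ 0.2  0.4 -0.1] open 1.00
to target, tool axes [-528.4 -291.4  203. ]schema error: expected keys x, y, z, rx, ry, rz, hand
```

```bash
python3 -m creep '[{"rz":-0.168,"hand":0}]' 40; python3 -m creep '[{"x":0,"y":0,"z":0,"rx":0,"ry":0,"rz":-0.168,"hand":0}]' 40
```

```text
clock: 0.22
eef_pos: [218.8, 585.1, 230.8]
tcp_rot: [-3.141, -0.0, 2.955]
contact_force: [0.0, 0.0, 0.3]
opening: 0.815
grasp_force: 0.0schema error: expected keys x, y, z, rx, ry, rz, hand
```

```bash
Z='test'; python3 -m creep '[{"x":-34,"y":-27,"z":0,"rx":0,"ry":0,"rz":0,"hand":0},{"x":-34,"y":-27,"z":0,"rx":0,"ry":0,"rz":0,"hand":0},{"x":-34,"y":-27,"z":0,"rx":0,"ry":0,"rz":0,"hand":0},{"x":-34,"y":-27,"z":0,"rx":0,"ry":0,"rz":0,"hand":0},{"x":-34,"y":-27,"z":0,"rx":0,"ry":0,"rz":0,"hand":0},{"x":-34,"y":-27,"z":0,"rx":0,"ry":0,"rz":0,"hand":0},{"x":-34,"y":-27,"z":0,"rx":0,"ry":0,"rz":0,"hand":0},{"x":-34,"y":-27,"z":0,"rx":0,"ry":0,"rz":0,"hand":0},{"x":-34,"y":-27,"z":0,"rx":0,"ry":0,"rz":0,"hand":0},{"x":-34,"y":-27,"z":0,"rx":0,"ry":0,"rz":0,"hand":0},{"x":-34,"y":-27,"z":0,"rx":0,"ry":0,"rz":0,"hand":0},{"x":-34,"y":-27,"z":0,"rx":0,"ry":0,"rz":0,"hand":0},{"x":-34,"y":-27,"z":0,"rx":0,"ry":0,"rz":0,"hand":0},{"x":-30,"y":-25,"z":0,"rx":0,"ry":0,"rz":0,"hand":0},{"x":0,"y":0,"z":0,"rx":0,"ry":0,"rz":0,"hand":0},{"x":0,"y":0,"z":0,"rx":0,"ry":0,"rz":0,"hand":0}]' 40
python3 -c "
from h import *
st((0,175,28))
import cv2
cv2.imwrite('pics/w1.png',grab_frame('wrist')[:,:,::-1])"
```

```text
clock: 2.22
eef_pos: [610.9, 127.2, 230.8]
tcp_rot: [-3.141, -0.001, 2.951]
contact_force: [0.5, 0.4, 0.4]
opening: 0.001
grasp_force: 0.0
t 2.23 press [ -0.7 175.3 230.8] rpy [-3.141e+00 -1.000e-03  2.951e+00] F [0.4 0.5 0.4] open 0.00
to target, tool axes [-1.000e+00 -2.000e-01  2.028e+02]
```

View pics/w1.png

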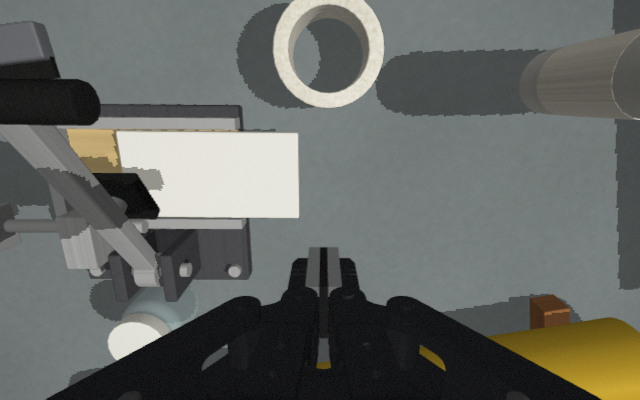

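```bash
python3 -m creep '[{"x":-1,"y":0,"z":40,"rx":0,"ry":0,"rz":0,"hand":0},{"x":0,"y":0,"z":40,"rx":0,"ry":0,"rz":0,"hand":0},{"x":0,"y":0,"z":40,"rx":0,"ry":0,"rz":0,"hand":0},{"x":0,"y":0,"z":40,"rx":0,"ry":0,"rz":0,"hand":0},{"x":0,"y":0,"z":25,"rx":0,"ry":0,"rz":0,"hand":0},{"x":0,"y":0,"z":17,"rx":0,"ry":0,"rz":0,"hand":0},{"x":0,"y":0,"z":0,"rx":0,"ry":0,"rz":0,"hand":0},{"x":0,"y":0,"z":0,"rx":0,"ry":0,"rz":0,"hand":0}]'
python3 -c "
from h import *
st((0,105,28))"
```

```text
clock: 3.28
eef_pos: [613.1, 127.4, 30.3]
tcp_rot: [3.141, 0.001, 2.952]
contact_force: [0.1, -0.4, -0.4]
opening: 0.001
grasp_force: 0.0
t 3.27 press [  1.4 175.8  30.3] rpy [3.141e+00 1.000e-03 2.952e+00] F [ 0.1 -0.3 -0.4] open 0.00
to target, tool axes [  1.5 -70.8   2.3]
```

The wrist view shows the blank square to the tool, with its free end at u=299 (rows 133–217), and the fingers clear of it. Now I'll push.

```bash
python3 -m creep '[{"x":1,"y":-6,"z":2,"rx":0,"ry":0,"rz":0,"hand":0},{"x":0,"y":-6,"z":0,"rx":0,"ry":0,"rz":0,"hand":0},{"x":0,"y":-6,"z":0,"rx":0,"ry":0,"rz":0,"hand":0},{"x":0,"y":-5,"z":0,"rx":0,"ry":0,"rz":0,"hand":0},{"x":0,"y":-5,"z":0,"rx":0,"ry":0,"rz":0,"hand":0},{"x":0,"y":-5,"z":0,"rx":0,"ry":0,"rz":0,"hand":0},{"x":0,"y":-5,"z":0,"rx":0,"ry":0,"rz":0,"hand":0},{"x":0,"y":-5,"z":0,"rx":0,"ry":0,"rz":0,"hand":0},{"x":0,"y":-5,"z":0,"rx":0,"ry":0,"rz":0,"hand":0},{"x":0,"y":-5,"z":0,"rx":0,"ry":0,"rz":0,"hand":0},{"x":0,"y":0,"z":0,"rx":0,"ry":0,"rz":0,"hand":0}]'
python3 -c "
from h import *
st((0,105,28))
f=grab_frame('wrist');cv2.imwrite('pics/w2.png',f[:,:,::-1])
g=f.astype(int);m=((g.min(2)>215)).astype(np.uint8);n,l,s,c=cv2.connectedComponentsWithStats(m);print(s[1:][s[1:,4]>2000])"
```

```text
clock: 4.65
eef_pos: [601.0, 74.4, 27.1]
tcp_rot: [-3.141, -0.001, 2.952]
contact_force: [-0.4, 0.2, 0.6]
opening: 0.003
grasp_force: 0.0
t 4.65 press [ -0.4 121.5  27.1] rpy [-3.141e+00 -1.000e-03  2.952e+00] F [-0.4  0.2  0.6] open 0.00
to target, tool axes [ -0.4 -16.5  -0.9]
[]
```

View pics/w2.png

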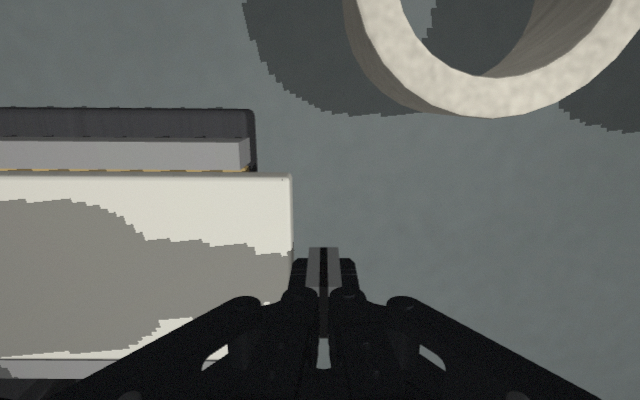

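The blank's edge (u=292) is now at the finger, and about 35 px of it still lies past the base edge (u=256). I'll keep pushing, slowly near the stop.

```bash
python3 -c "
from h import *
for z in(38,42,46): print((Rp.T@(plane('wrist',(292,215),z)-O)).round(1))"
python3 -m creep '[{"x":0,"y":-3,"z":-1,"rx":0,"ry":0,"rz":0,"hand":0},{"x":0,"y":-3,"z":0,"rx":0,"ry":0,"rz":0,"hand":0},{"x":0,"y":-3,"z":0,"rx":0,"ry":0,"rz":0,"hand":0},{"x":0,"y":-2,"z":0,"rx":0,"ry":0,"rz":0,"hand":0},{"x":0,"y":-1,"z":0,"rx":0,"ry":0,"rz":0,"hand":0},{"x":0,"y":0,"z":0,"rx":0,"ry":0,"rz":0,"hand":0}]'
python3 -c "
from h import *
st((0,104,28))"
```

```text
[-29.4 109.4  38. ]
[-30.8 109.8  42. ]
[-32.2 110.2  46. ]
clock: 5.45
eef_pos: [599.2, 63.2, 28.3]
tcp_rot: [-3.141, -0.0, 2.952]
contact_force: [-0.7, -0.6, 0.0]
opening: 0.002
grasp_force: 0.1
t 5.45 press [-1.000e-01  1.101e+02  2.830e+01] rpy [-3.141 -0.     2.952] F [-0.6 -0.8  0. ] open 0.00
to target, tool axes [-0.1 -6.1  0.3]
```

```bash
python3 -m creep '[{"x":0,"y":-1,"z":0,"rx":0,"ry":0,"rz":0,"hand":0},{"x":0,"y":-1,"z":0,"rx":0,"ry":0,"rz":0,"hand":0},{"x":0,"y":0,"z":0,"rx":0,"ry":0,"rz":0,"hand":0}]'
python3 -c "
from h import *
st((0,104,28))"
```

```text
clock: 5.82
eef_pos: [598.9, 61.3, 28.3]
tcp_rot: [-3.142, 0.0, 2.952]
contact_force: [0.6, 0.9, 0.1]
opening: -0.0
grasp_force: 0.5
t 5.83 press [-1.000e-01  1.082e+02  2.830e+01] rpy [-3.142  0.     2.952] F [0.4 1.  0.1] open -0.00
to target, tool axes [-0.1 -4.2  0.3]
```

```bash
for i in 1; do python3 -m creep '[{"x":0,"y":-1,"z":0,"rx":0,"ry":0,"rz":0,"hand":0},{"x":0,"y":-1,"z":0,"rx":0,"ry":0,"rz":0,"hand":0},{"x":0,"y":-1,"z":0,"rx":0,"ry":0,"rz":0,"hand":0},{"x":0,"y":-1,"z":0,"rx":0,"ry":0,"rz":0,"hand":0},{"x":0,"y":0,"z":0,"rx":0,"ry":0,"rz":0,"hand":0}]' >/dev/null; python3 -c "
from h import *
st()"; python3 -m creep '[{"x":0,"y":-1,"z":0,"rx":0,"ry":0,"rz":0,"hand":0},{"x":0,"y":-1,"z":0,"rx":0,"ry":0,"rz":0,"hand":0},{"x":0,"y":0,"z":0,"rx":0,"ry":0,"rz":0,"hand":0}]' >/dev/null; python3 -c "
from h import *
st()";done
```

```text
t 6.45 press [-1.000e-01  1.056e+02  2.840e+01] rpy [3.14  0.    2.951] F [-1.1  9.9 -0.2] open -0.00
t 6.83 press [1.000e-01 1.053e+02 2.860e+01] rpy [3.137e+00 1.000e-03 2.950e+00] F [-2.6 19.3 -0.7] open -0.00
```

```bash
python3 -m creep '[{"x":0,"y":10,"z":0,"rx":0,"ry":0,"rz":0,"hand":0},{"x":0,"y":14,"z":0,"rx":0,"ry":0,"rz":0,"hand":0},{"x":0,"y":14,"z":-30,"rx":0,"ry":0,"rz":0,"hand":0},{"x":0,"y":0,"z":-50,"rx":0,"ry":0,"rz":0,"hand":0},{"x":0,"y":0,"z":-50,"rx":0,"ry":0,"rz":0,"hand":0},{"x":0,"y":0,"z":-50,"rx":0,"ry":0,"rz":0,"hand":0},{"x":0,"y":0,"z":-32,"rx":0,"ry":0,"rz":0,"hand":0},{"x":0,"y":0,"z":0,"rx":0,"ry":0,"rz":0,"hand":0}]'
python3 -c "
from h import *
st((36,-84.5,240))
f=grab_frame('wrist');cv2.imwrite('pics/w3.png',f[:,:,::-1])"
```

```text
clock: 7.82
eef_pos: [606.5, 93.2, 243.3]
tcp_rot: [3.14, 0.005, 2.952]
contact_force: [-0.5, 0.5, 0.1]
opening: -0.004
grasp_force: 0.0
t 7.83 press [  1.4 141.  243.3] rpy [3.14  0.005 2.952] F [-0.6  0.4  0.1] open -0.00
to target, tool axes [ -34.5 -225.5    3.2]
```

View pics/w3.png

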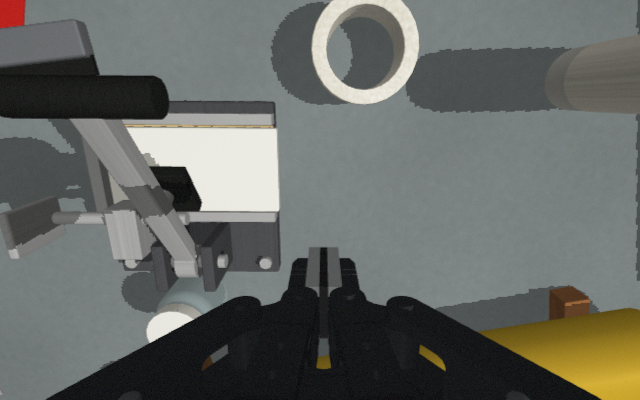

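The blank's end (u≈280) now sits just beyond the lip end (u≈275), and no plywood shows at the stop. I'll check the numbers and move over the gap inside the catch tab.

```bash
python3 -c "
from h import *
for p,z in(((280,170),42),((275,120),38),((276,217),38),((118,216),109)): print((Rp.T@(plane('wrist',p,z)-O)).round(1))
w0=tri((391.5,187.5),(314,162.5))"
python3 -m creep '[{"x":-5,"y":-38,"z":0,"rx":0,"ry":0,"rz":0,"hand":0},{"x":-6,"y":-38,"z":0,"rx":0,"ry":0,"rz":0,"hand":0},{"x":-6,"y":-38,"z":0,"rx":0,"ry":0,"rz":0,"hand":0},{"x":-6,"y":-38,"z":0,"rx":0,"ry":0,"rz":0,"hand":0},{"x":-6,"y":-38,"z":0,"rx":0,"ry":0,"rz":0,"hand":0},{"x":-6,"y":-36,"z":3,"rx":0,"ry":0,"rz":0,"hand":0},{"x":0,"y":0,"z":0,"rx":0,"ry":0,"rz":0,"hand":0},{"x":0,"y":0,"z":0,"rx":0,"ry":0,"rz":0,"hand":0}]'
python3 -c "
from h import *
st((36,-84.5,121))
f=grab_frame('wrist');cv2.imwrite('pics/w4.png',f[:,:,::-1])"
```

```text
[-4.6 96.5 42. ]
[-54.9  92.9  38. ]
[48.7 89.6 38. ]
[ 22.4 -37.4 109. ]
clock: 8.88
eef_pos: [596.0, -135.2, 236.0]
tcp_rot: [3.141, -0.002, 2.951]
contact_force: [-0.2, -0.8, -0.4]
opening: 0.003
grasp_force: 0.0
t 8.88 press [ 34.2 -85.3 236. ] rpy [ 3.141e+00 -2.000e-03  2.951e+00] F [-0.1 -0.8 -0.4] open 0.00
to target, tool axes [ -2.    0.8 115. ]
```

View pics/w4.png

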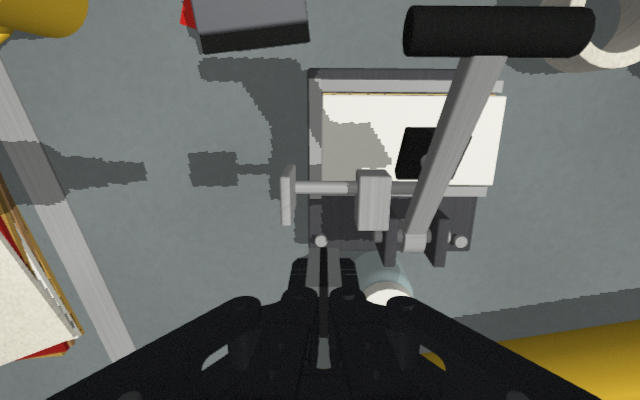

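The tab is at u≈284–294, the guide block at u≈358–390 and the fingers at u≈323, so the fingers line up with the middle of the gap. The rod is at row 187.

```bash
python3 -c "
from h import *
for p,z in(((294,187),109),((294,166),136),((294,224),136),((358,187),115),((330,188),112),((499,30),186),((505,97),42),((322,97),42)): print(p,z,(Rp.T@(plane('wrist',p,z)-O)).round(1))"
python3 -m creep '[{"x":-2,"y":0,"z":30,"rx":0,"ry":0,"rz":0,"hand":0},{"x":0,"y":0,"z":30,"rx":0,"ry":0,"rz":0,"hand":0},{"x":0,"y":0,"z":15,"rx":0,"ry":0,"rz":0,"hand":0},{"x":0,"y":0,"z":10,"rx":0,"ry":0,"rz":0,"hand":0},{"x":0,"y":0,"z":0,"rx":0,"ry":0,"rz":0,"hand":0}]'
python3 -c "
from h import *
st((36,-84.5,121))"
```

```text
(294, 187) 109 [  28.7 -108.5  109. ]
(294, 166) 136 [   5.9 -105.6  136. ]
(294, 224) 136 [  51.4 -106.8  136. ]
(358, 187) 115 [ 27.1 -55.8 115. ]
(330, 188) 112 [ 28.7 -78.5 112. ]
(499, 30) 186 [-75.4   7.5 186. ]
(505, 97) 42 [-43.7  91.   42. ]
(322, 97) 42 [-43.6 -85.3  42. ]
clock: 9.55
eef_pos: [598.6, -135.9, 152.1]
tcp_rot: [3.142, -0.0, 2.952]
contact_force: [0.1, 0.3, 0.6]
opening: 0.003
grasp_force: 0.0
t 9.55 press [ 36.9 -85.4 152.1] rpy [ 3.142 -0.     2.952] F [0.1 0.3 0.6] open 0.00
to target, tool axes [ 0.9  0.9 31.1]
```

```bash
python3 -m creep '[{"x":4,"y":3,"z":6,"rx":0,"ry":0,"rz":0,"hand":0},{"x":0,"y":0,"z":10,"rx":0,"ry":0,"rz":0,"hand":0},{"x":0,"y":0,"z":9,"rx":0,"ry":0,"rz":0,"hand":0},{"x":0,"y":0,"z":6,"rx":0,"ry":0,"rz":0,"hand":0},{"x":0,"y":0,"z":0,"rx":0,"ry":0,"rz":0,"hand":0}]'
python3 -c "
from h import *
st()"
python3 -m creep '[{"x":0,"y":-5,"z":0,"rx":0,"ry":0,"rz":0,"hand":0},{"x":0,"y":-5,"z":0,"rx":0,"ry":0,"rz":0,"hand":0},{"x":0,"y":-5,"z":0,"rx":0,"ry":0,"rz":0,"hand":0},{"x":0,"y":-5,"z":0,"rx":0,"ry":0,"rz":0,"hand":0},{"x":0,"y":-5,"z":0,"rx":0,"ry":0,"rz":0,"hand":0},{"x":0,"y":0,"z":0,"rx":0,"ry":0,"rz":0,"hand":0}]'
python3 -c "
from h import *
st()"
```

```text
clock: 10.18
eef_pos: [594.8, -132.4, 120.6]
tcp_rot: [3.142, -0.001, 2.952]
contact_force: [-0.2, -0.7, 0.3]
opening: 0.001
grasp_force: 0.0
t 10.18 press [ 32.6 -82.8 120.6] rpy [ 3.142e+00 -1.000e-03  2.952e+00] F [-0.1 -0.7  0.3] open 0.00
clock: 10.92
eef_pos: [590.4, -157.6, 121.3]
tcp_rot: [-3.141, 0.0, 2.952]
contact_force: [1.1, 1.0, -0.4]
opening: 0.002
grasp_force: 0.0
t 10.93 press [  33.  -108.3  121.3] rpy [-3.141  0.     2.952] F [ 0.9  1.2 -0.4] open 0.00
```

```bash
python3 -m creep '[{"x":0,"y":-5,"z":0,"rx":0,"ry":0,"rz":0,"hand":0},{"x":0,"y":-5,"z":0,"rx":0,"ry":0,"rz":0,"hand":0},{"x":0,"y":-4,"z":0,"rx":0,"ry":0,"rz":0,"hand":0},{"x":0,"y":0,"z":0,"rx":0,"ry":0,"rz":0,"hand":0}]' >/dev/null
python3 -c "
from h import *
st()"
python3 -m creep '[{"x":0,"y":-2,"z":0,"rx":0,"ry":0,"rz":0,"hand":0},{"x":0,"y":-2,"z":0,"rx":0,"ry":0,"rz":0,"hand":0},{"x":0,"y":-1,"z":0,"rx":0,"ry":0,"rz":0,"hand":0},{"x":0,"y":0,"z":0,"rx":0,"ry":0,"rz":0,"hand":0}]' >/dev/null
python3 -c "
from h import *
st()"
```

```text
t 11.43 press [  32.9 -122.3  121.2] rpy [-3.141 -0.     2.952] F [ 0.4 -0.   0. ] open 0.00
t 11.93 press [  32.9 -126.8  121.2] rpy [-3.141 -0.     2.952] F [ 0.   1.7 -0.8] open -0.00
```

```bash
python3 -m creep '[{"x":0,"y":-1,"z":0,"rx":0,"ry":0,"rz":0,"hand":0},{"x":0,"y":-1,"z":0,"rx":0,"ry":0,"rz":0,"hand":0},{"x":0,"y":-1,"z":0,"rx":0,"ry":0,"rz":0,"hand":0},{"x":0,"y":0,"z":0,"rx":0,"ry":0,"rz":0,"hand":0}]' >/dev/null
python3 -c "
from h import *
st()"
python3 -m creep '[{"x":0,"y":-1,"z":0,"rx":0,"ry":0,"rz":0,"hand":0},{"x":0,"y":-1,"z":0,"rx":0,"ry":0,"rz":0,"hand":0},{"x":0,"y":0,"z":0,"rx":0,"ry":0,"rz":0,"hand":0}]' >/dev/null
python3 -c "
from h import *
st()"
```

```text
t 12.43 press [  32.8 -129.9  121.2] rpy [-3.141 -0.     2.952] F [-1.   1.7  0.2] open -0.00
t 12.80 press [  32.8 -131.1  121.2] rpy [ 3.14  -0.     2.951] F [-0.1  5.5  0. ] open -0.00
```

```bash
python3 -m creep '[{"x":0,"y":-1,"z":0,"rx":0,"ry":0,"rz":0,"hand":0},{"x":0,"y":-1,"z":0,"rx":0,"ry":0,"rz":0,"hand":0},{"x":0,"y":0,"z":0,"rx":0,"ry":0,"rz":0,"hand":0}]' >/dev/null
python3 -c "
from h import *
st()"
```

```text
t 13.18 press [  32.8 -131.4  121.3] rpy [ 3.138 -0.     2.951] F [-0.5 14.7  0.4] open 0.00
```

```bash
python3 -m creep '[{"x":0,"y":8,"z":0,"rx":0,"ry":0,"rz":0,"hand":0},{"x":0,"y":0,"z":-30,"rx":0,"ry":0,"rz":0,"hand":0},{"x":0,"y":0,"z":-45,"rx":0,"ry":0,"rz":0,"hand":0},{"x":0,"y":0,"z":-45,"rx":0,"ry":0,"rz":0,"hand":0},{"x":26,"y":31,"z":0,"rx":0,"ry":0,"rz":0,"hand":0},{"x":26,"y":31,"z":0,"rx":0,"ry":0,"rz":0,"hand":0},{"x":26,"y":31,"z":0,"rx":0,"ry":0,"rz":0,"hand":0},{"x":26,"y":31,"z":0,"rx":0,"ry":0,"rz":0,"hand":0},{"x":0,"y":0,"z":0,"rx":0,"ry":0,"rz":0,"hand":0},{"x":0,"y":0,"z":0,"rx":0,"ry":0,"rz":0,"hand":0}]'
python3 -c "
from h import *
st((-73,2,202))
f=grab_frame('wrist');cv2.imwrite('pics/w5.png',f[:,:,::-1])
f=grab_frame('top');print(P('top')@np.r_[O,1]/(P('top')@np.r_[O,1])[2])
cv2.imwrite('pics/t5.png',cv2.resize(f[140:260,270:430,::-1],None,fx=5,fy=5))"
```

```text
clock: 14.42
eef_pos: [509.1, -33.8, 241.7]
tcp_rot: [-3.141, 0.002, 2.952]
contact_force: [0.8, -0.1, 0.8]
opening: 0.004
grasp_force: 0.0
t 14.43 press [-70.3  -2.2 241.7] rpy [-3.141e+00  2.000e-03  2.952e+00] F [0.8 0.  0.8] open 0.00
to target, tool axes [ 2.8  4.2 39.7]
[351.38686428 198.16951964   1.        ]
```

View pics/w5.png

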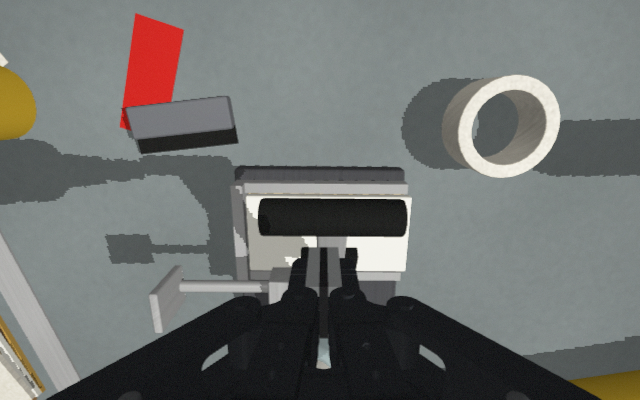

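The bar is in view, centred at about (333,217), and the tab at (165,300) is well drawn out.

```bash
python3 -c "
from h import *
print((Rp.T@(plane('wrist',(333,217),186)-O)).round(1),[(Rp.T@(plane('wrist',p,186)-O)).round(1) for p in((333,199),(333,236))])
print(proj('wrist',sense()['eef_pos']))"
```

```text
[-74.7   4.4 186. ] [array([-86.5,   4.3, 186. ]), array([-61.8,   4.5, 186. ])]
[321.70924339 265.30603397]
```

```bash
python3 -m creep '[{"x":4,"y":5,"z":15,"rx":0,"ry":0,"rz":0,"hand":0},{"x":0,"y":0,"z":15,"rx":0,"ry":0,"rz":0,"hand":0},{"x":0,"y":0,"z":8,"rx":0,"ry":0,"rz":0,"hand":0},{"x":0,"y":0,"z":0,"rx":0,"ry":0,"rz":0,"hand":0}]' >/dev/null
python3 -c "
from h import *
st((-74,3,198))"
python3 -m creep '[{"x":0,"y":0,"z":4,"rx":0,"ry":0,"rz":0,"hand":0},{"x":5,"y":0,"z":8,"rx":0,"ry":0,"rz":0,"hand":0},{"x":6,"y":0,"z":9,"rx":0,"ry":0,"rz":0,"hand":0},{"x":0,"y":0,"z":0,"rx":0,"ry":0,"rz":0,"hand":0}]' >/dev/null
python3 -c "
from h import *
st((-84.6,3,181))"
```

```text
t 15.03 press [-75.6   3.1 202.2] rpy [-3.141e+00 -2.000e-03  2.952e+00] F [ 0.  -0.2  0.4] open 0.00
to target, tool axes [-1.6 -0.1  4.2]
t 15.53 press [-86.6   3.3 182.2] rpy [ 3.142 -0.     2.952] F [-2.8  0.1  4.7] open -0.00
to target, tool axes [-2.  -0.3  1.2]
```

```bash
python3 -m creep '[{"x":3,"y":0,"z":9,"rx":0,"ry":0,"rz":0,"hand":0},{"x":4,"y":0,"z":9,"rx":0,"ry":0,"rz":0,"hand":0},{"x":4,"y":0,"z":9,"rx":0,"ry":0,"rz":0,"hand":0},{"x":3,"y":0,"z":10,"rx":0,"ry":0,"rz":0,"hand":0},{"x":3,"y":0,"z":9,"rx":0,"ry":0,"rz":0,"hand":0},{"x":2,"y":0,"z":10,"rx":0,"ry":0,"rz":0,"hand":0},{"x":2,"y":0,"z":10,"rx":0,"ry":0,"rz":0,"hand":0},{"x":1,"y":0,"z":8,"rx":0,"ry":0,"rz":0,"hand":0},{"x":0,"y":0,"z":0,"rx":0,"ry":0,"rz":0,"hand":0}]' >/dev/null
python3 -c "
from h import *
st((-109,3,98))"
```

```text
t 16.65 press [-108.4    3.2  108.1] rpy [-3.142e+00 -1.000e-03  2.952e+00] F [-2.8  0.1  4.1] open 0.00
to target, tool axes [ 0.6 -0.2 10.1]
```

```bash
python3 -m creep '[{"x":1,"y":0,"z":5,"rx":0,"ry":0,"rz":0,"hand":0},{"x":0,"y":0,"z":5,"rx":0,"ry":0,"rz":0,"hand":0},{"x":0,"y":0,"z":4,"rx":0,"ry":0,"rz":0,"hand":0},{"x":0,"y":0,"z":0,"rx":0,"ry":0,"rz":0,"hand":0}]' >/dev/null
python3 -c "
from h import *
st()"
python3 -m creep '[{"x":0,"y":0,"z":2,"rx":0,"ry":0,"rz":0,"hand":0},{"x":0,"y":0,"z":2,"rx":0,"ry":0,"rz":0,"hand":0},{"x":0,"y":0,"z":0,"rx":0,"ry":0,"rz":0,"hand":0}]' >/dev/null
python3 -c "
from h import *
st()"
```

```text
t 17.15 press [-109.2    3.2   94.1] rpy [-3.142 -0.     2.952] F [-3.1  1.8  4.2] open 0.00
t 17.52 press [-109.1    3.2   90.2] rpy [-3.142 -0.     2.952] F [-2.2  0.5  4.7] open 0.00
```

```bash
python3 -m creep '[{"x":0,"y":0,"z":2,"rx":0,"ry":0,"rz":0,"hand":0},{"x":0,"y":0,"z":2,"rx":0,"ry":0,"rz":0,"hand":0},{"x":0,"y":0,"z":0,"rx":0,"ry":0,"rz":0,"hand":0}]' >/dev/null
python3 -c "
from h import *
st()"
python3 -m creep '[{"x":0,"y":0,"z":2,"rx":0,"ry":0,"rz":0,"hand":0},{"x":0,"y":0,"z":1,"rx":0,"ry":0,"rz":0,"hand":0},{"x":0,"y":0,"z":0,"rx":0,"ry":0,"rz":0,"hand":0}]' >/dev/null
python3 -c "
from h import *
st()"
```

```text
t 17.90 press [-109.1    3.2   86.1] rpy [-3.142 -0.     2.952] F [-2.8 -0.3  4.9] open -0.00
t 18.27 press [-109.1    3.2   83.2] rpy [-3.142 -0.     2.952] F [-3.4 -0.   3.8] open -0.01
```

```bash
python3 -m creep '[{"x":0,"y":0,"z":2,"rx":0,"ry":0,"rz":0,"hand":0},{"x":0,"y":0,"z":1,"rx":0,"ry":0,"rz":0,"hand":0},{"x":0,"y":0,"z":0,"rx":0,"ry":0,"rz":0,"hand":0}]' >/dev/null
python3 -c "
from h import *
st()"
python3 -m creep '[{"x":0,"y":0,"z":2,"rx":0,"ry":0,"rz":0,"hand":0},{"x":0,"y":0,"z":0,"rx":0,"ry":0,"rz":0,"hand":0}]' >/dev/null
python3 -c "
from h import *
st()"
```

```text
t 18.65 press [-109.1    3.2   80.2] rpy [-3.142 -0.     2.952] F [-3.5  0.3  3.9] open 0.00
t 18.90 press [-109.1    3.2   78.2] rpy [3.142 0.    2.952] F [-2.5 -0.1  4.9] open -0.00
```

```bash
python3 -m creep '[{"x":0,"y":0,"z":2,"rx":0,"ry":0,"rz":0,"hand":0},{"x":0,"y":0,"z":0,"rx":0,"ry":0,"rz":0,"hand":0}]' >/dev/null
python3 -c "
from h import *
st()"
python3 -m creep '[{"x":0,"y":0,"z":2,"rx":0,"ry":0,"rz":0,"hand":0},{"x":0,"y":0,"z":0,"rx":0,"ry":0,"rz":0,"hand":0}]' >/dev/null
python3 -c "
from h import *
st()"
```

```text
t 19.15 press [-109.1    3.2   76.5] rpy [-3.142 -0.     2.952] F [-3.6  0.3  8.5] open -0.00
t 19.40 press [-109.1    3.2   74.8] rpy [ 3.142 -0.     2.952] F [-5.  -0.8 14.5] open 0.00
```

```bash
python3 -m creep '[{"x":0,"y":0,"z":0.2,"rx":0,"ry":0,"rz":0,"hand":0},{"x":0,"y":0,"z":0,"rx":0,"ry":0,"rz":0,"hand":0},{"x":0,"y":0,"z":0,"rx":0,"ry":0,"rz":0,"hand":0}]' >/dev/null
python3 -c "
from h import *
st()"
python3 -m creep '[{"x":0,"y":0,"z":0,"rx":0,"ry":0,"rz":0,"hand":0},{"x":0,"y":0,"z":0,"rx":0,"ry":0,"rz":0,"hand":0},{"x":0,"y":0,"z":0,"rx":0,"ry":0,"rz":0,"hand":0},{"x":0,"y":0,"z":0,"rx":0,"ry":0,"rz":0,"hand":0}]' >/dev/null
python3 -c "
from h import *
st()"
```

```text
t 19.77 press [-109.1    3.2   74.7] rpy [ 3.142 -0.     2.952] F [-5.8  0.2 15. ] open 0.00
t 20.27 press [-109.1    3.2   74.7] rpy [ 3.142 -0.     2.952] F [-6.2  0.6 14.4] open -0.00
```

```bash
python3 -m creep '[{"x":0,"y":0,"z":0,"rx":0,"ry":0,"rz":0,"hand":0},{"x":0,"y":0,"z":0,"rx":0,"ry":0,"rz":0,"hand":0},{"x":0,"y":0,"z":0,"rx":0,"ry":0,"rz":0,"hand":0},{"x":0,"y":0,"z":0,"rx":0,"ry":0,"rz":0,"hand":0},{"x":0,"y":0,"z":0,"rx":0,"ry":0,"rz":0,"hand":0},{"x":0,"y":0,"z":0,"rx":0,"ry":0,"rz":0,"hand":0},{"x":0,"y":0,"z":0,"rx":0,"ry":0,"rz":0,"hand":0},{"x":0,"y":0,"z":0,"rx":0,"ry":0,"rz":0,"hand":0},{"x":0,"y":0,"z":0,"rx":0,"ry":0,"rz":0,"hand":0},{"x":0,"y":0,"z":0,"rx":0,"ry":0,"rz":0,"hand":0},{"x":0,"y":0,"z":0,"rx":0,"ry":0,"rz":0,"hand":0},{"x":0,"y":0,"z":0,"rx":0,"ry":0,"rz":0,"hand":0},{"x":0,"y":0,"z":0,"rx":0,"ry":0,"rz":0,"hand":0},{"x":0,"y":0,"z":0,"rx":0,"ry":0,"rz":0,"hand":0},{"x":0,"y":0,"z":0,"rx":0,"ry":0,"rz":0,"hand":0},{"x":0,"y":0,"z":0,"rx":0,"ry":0,"rz":0,"hand":0},{"x":0,"y":0,"z":0,"rx":0,"ry":0,"rz":0,"hand":0}]' >/dev/null
python3 -c "
from h import *
st()"
```

```text
t 22.40 press [-109.1    3.2   74.7] rpy [3.142 0.    2.952] F [-5.7 -0.7 14.9] open 0.00
```

```bash
python3 -m creep '[{"x":0,"y":0,"z":-4,"rx":0,"ry":0,"rz":0,"hand":0},{"x":0,"y":0,"z":-8,"rx":0,"ry":0,"rz":0,"hand":0},{"x":0,"y":0,"z":-10,"rx":0,"ry":0,"rz":0,"hand":0},{"x":-1,"y":0,"z":-10,"rx":0,"ry":0,"rz":0,"hand":0},{"x":-2,"y":0,"z":-10,"rx":0,"ry":0,"rz":0,"hand":0},{"x":-2,"y":0,"z":-10,"rx":0,"ry":0,"rz":0,"hand":0},{"x":-3,"y":0,"z":-10,"rx":0,"ry":0,"rz":0,"hand":0},{"x":-4,"y":0,"z":-10,"rx":0,"ry":0,"rz":0,"hand":0},{"x":-4,"y":0,"z":-10,"rx":0,"ry":0,"rz":0,"hand":0},{"x":-5,"y":0,"z":-10,"rx":0,"ry":0,"rz":0,"hand":0},{"x":-5,"y":0,"z":-9,"rx":0,"ry":0,"rz":0,"hand":0},{"x":-6,"y":0,"z":-9,"rx":0,"ry":0,"rz":0,"hand":0},{"x":-4,"y":0,"z":-7,"rx":0,"ry":0,"rz":0,"hand":0},{"x":0,"y":0,"z":-12,"rx":0,"ry":0,"rz":0,"hand":0},{"x":0,"y":0,"z":-25,"rx":0,"ry":0,"rz":0,"hand":0},{"x":0,"y":0,"z":-15,"rx":0,"ry":0,"rz":0,"hand":0},{"x":0,"y":0,"z":0,"rx":0,"ry":0,"rz":0,"hand":0}]' >/dev/null
python3 -c "
from h import *
st((32,-185,245))
f=grab_frame('wrist');cv2.imwrite('pics/w6.png',f[:,:,::-1])"
```

```text
t 24.52 press [-72.6   3.4 244.1] rpy [3.141e+00 2.000e-03 2.952e+00] F [0.1 0.9 0.6] open -0.00
to target, tool axes [-104.6 -188.4   -0.7]
```

```bash
python3 - <<'E'
import cv2,numpy as np
for n in("w5","w6"):
    g=cv2.imread(f"pics/{n}.png").max(2)[150:245,200:450]
    k,l,s,c=cv2.connectedComponentsWithStats((g<45).astype(np.uint8)); i=1+s[1:,4].argmax(); print(n,s[i],c[i])
E
python3 -m creep '[{"x":-18,"y":-32,"z":0,"rx":0,"ry":0,"rz":0,"hand":0},{"x":-18,"y":-32,"z":0,"rx":0,"ry":0,"rz":0,"hand":0},{"x":-18,"y":-32,"z":0,"rx":0,"ry":0,"rz":0,"hand":0},{"x":-18,"y":-32,"z":0,"rx":0,"ry":0,"rz":0,"hand":0},{"x":-18,"y":-32,"z":0,"rx":0,"ry":0,"rz":0,"hand":0},{"x":-15,"y":-30,"z":0,"rx":0,"ry":0,"rz":0,"hand":0},{"x":0,"y":0,"z":0,"rx":0,"ry":0,"rz":0,"hand":0},{"x":0,"y":0,"z":35,"rx":0,"ry":0,"rz":0,"hand":0},{"x":0,"y":0,"z":40,"rx":0,"ry":0,"rz":0,"hand":0},{"x":0,"y":0,"z":35,"rx":0,"ry":0,"rz":0,"hand":0},{"x":0,"y":0,"z":20,"rx":0,"ry":0,"rz":0,"hand":0},{"x":0,"y":0,"z":0,"rx":0,"ry":0,"rz":0,"hand":0}]' >/dev/null
python3 -c "
from h import *
st((32,-167,112))"
```

```text
w5 [  58   49  149   37 5331] [132.16751079  66.88201088]
w6 [  50   51  146   37 5173] [122.51730137  68.90585734]
t 26.07 press [  30.7 -186.   111.6] rpy [ 3.141e+00 -3.000e-03  2.952e+00] F [-0.7 -0.   0.6] open -0.00
to target, tool axes [-1.3 19.  -0.4]
```

```bash
python3 -m creep '[{"x":0,"y":6,"z":0,"rx":0,"ry":0,"rz":0,"hand":0},{"x":0,"y":6,"z":0,"rx":0,"ry":0,"rz":0,"hand":0},{"x":0,"y":5,"z":0,"rx":0,"ry":0,"rz":0,"hand":0},{"x":0,"y":5,"z":0,"rx":0,"ry":0,"rz":0,"hand":0},{"x":0,"y":5,"z":0,"rx":0,"ry":0,"rz":0,"hand":0},{"x":0,"y":5,"z":0,"rx":0,"ry":0,"rz":0,"hand":0},{"x":0,"y":5,"z":0,"rx":0,"ry":0,"rz":0,"hand":0},{"x":0,"y":5,"z":0,"rx":0,"ry":0,"rz":0,"hand":0},{"x":0,"y":5,"z":0,"rx":0,"ry":0,"rz":0,"hand":0},{"x":0,"y":0,"z":0,"rx":0,"ry":0,"rz":0,"hand":0}]' >/dev/null
python3 -c "
from h import *
st()"
python3 -m creep '[{"x":0,"y":2,"z":0,"rx":0,"ry":0,"rz":0,"hand":0},{"x":0,"y":2,"z":0,"rx":0,"ry":0,"rz":0,"hand":0},{"x":0,"y":0,"z":0,"rx":0,"ry":0,"rz":0,"hand":0}]' >/dev/null
python3 -c "
from h import *
st()"
```

```text
t 27.32 press [  31.6 -139.1  112.9] rpy [ 3.141e+00 -1.000e-03  2.952e+00] F [-0.1 -0.1 -0.6] open -0.00
t 27.70 press [  31.6 -135.6  112.8] rpy [ 3.141e+00 -1.000e-03  2.952e+00] F [-0.6 -0.6  0.3] open -0.00
```

```bash
python3 -m creep '[{"x":0,"y":2,"z":0,"rx":0,"ry":0,"rz":0,"hand":0},{"x":0,"y":2,"z":0,"rx":0,"ry":0,"rz":0,"hand":0},{"x":0,"y":0,"z":0,"rx":0,"ry":0,"rz":0,"hand":0}]' >/dev/null
python3 -c "
from h import *
st()"
python3 -m creep '[{"x":0,"y":1,"z":0,"rx":0,"ry":0,"rz":0,"hand":0},{"x":0,"y":1,"z":0,"rx":0,"ry":0,"rz":0,"hand":0},{"x":0,"y":0,"z":0,"rx":0,"ry":0,"rz":0,"hand":0}]' >/dev/null
python3 -c "
from h import *
st()"
```

```text
t 28.07 press [  31.8 -131.5  113. ] rpy [ 3.141 -0.     2.952] F [-0.6 -0.8 -0.1] open 0.00
t 28.45 press [  31.8 -130.2  113. ] rpy [-3.141 -0.     2.952] F [-1.7 -4.2 -1.4] open -0.00
```

```bash
python3 -m creep '[{"x":0,"y":1,"z":0,"rx":0,"ry":0,"rz":0,"hand":0},{"x":0,"y":1,"z":0,"rx":0,"ry":0,"rz":0,"hand":0},{"x":0,"y":0,"z":0,"rx":0,"ry":0,"rz":0,"hand":0}]' >/dev/null
python3 -c "
from h import *
st()"
```

```text
t 28.82 press [  31.8 -130.   113.1] rpy [-3.138 -0.     2.952] F [ -1.8 -13.7  -1.8] open 0.00
```

```bash
python3 -m creep '[{"x":0,"y":-8,"z":0,"rx":0,"ry":0,"rz":0,"hand":0},{"x":0,"y":-12,"z":0,"rx":0,"ry":0,"rz":0,"hand":0},{"x":0,"y":-10,"z":-30,"rx":0,"ry":0,"rz":0,"hand":0},{"x":0,"y":0,"z":-45,"rx":0,"ry":0,"rz":0,"hand":0},{"x":0,"y":0,"z":-45,"rx":0,"ry":0,"rz":0,"hand":0},{"x":0,"y":-40,"z":-10,"rx":0,"ry":0,"rz":0,"hand":0},{"x":0,"y":-40,"z":0,"rx":0,"ry":0,"rz":0,"hand":0},{"x":0,"y":0,"z":0,"rx":0,"ry":0,"rz":0,"hand":0},{"x":0,"y":0,"z":0,"rx":0,"ry":0,"rz":0,"hand":0}]' >/dev/null
python3 -c "
from h import *
st()
f=grab_frame('side')[140:265,240:400,::-1];g=grab_frame('top')[140:265,270:430,::-1]
cv2.imwrite('pics/f.png',cv2.resize(np.hstack([f,g]),(800,312),interpolation=cv2.INTER_CUBIC))"
```

```text
t 29.95 press [  31.8 -237.6  242.9] rpy [ 3.141 -0.     2.951] F [1.4 0.5 0.2] open -0.00
```

View pics/f.png

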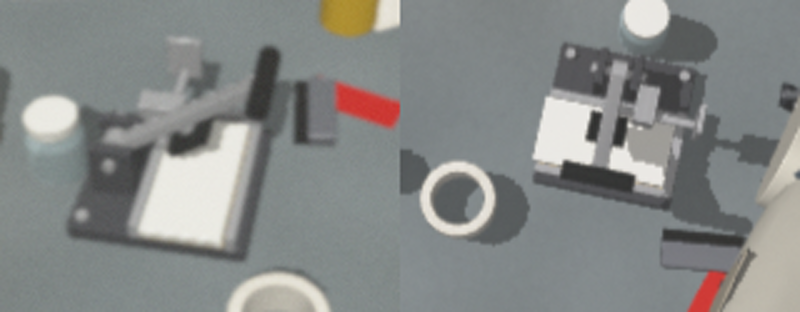

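The blank is fully in, the handle is up with the bar at (262,82), the tab is back on at (185,55), and the bystanders haven't moved.

```bash
python3 -c "
from rig import *
print(sign_off())"
```

```text
the job is handed in; nothing more can be done
None
```

The job is handed in, at about 30 s on the robot's clock: the blank is home against the stop, the catch was drawn fully out, the bar was held at about 15–16 N for some 3 s, the handle is back up, the catch is fully back on, and nothing else in view around the press moved.

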